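# Set, prove and lock the grooming arm's swivel foot

## Task

Turn the index wheel of the swivel foot by its rim until the engraved mark faces the red pointer and the drop pin falls into the wheel, then prove that it holds: keep pressing the wheel steadily on against the pin for a second with about 14 N at a rim post, never more than 17 N. Then swing the yellow keeper fully over the pin head; leave the other things on the table where they are.

Things in the scene. Friction and masses are not known exactly. Their poses are not given: they have to be found in the camera images.
- foot: Swivel foot bolted to the table: grey base plate 170 x 170 x 12 mm, fixed steel hub 40 mm wide and 78 mm tall in its middle, fixed blue guide arm 28 mm wide reaching from the hub 64 mm out along the foot's +x, 54 to 74 mm above the table, over the wheel. Origin: on the wheel's axis, at the table. z up. Place and yaw vary.
- wheel: Aluminium wheel, 190 mm wide, 16 thick, top face 46 mm above the table, turning either way about the foot's upright axis. About 2 N at the rim turns it; it stays where left. Six black round posts, 16 mm wide, tops 86 mm above the table, stand 85 mm from the axis at 30, 90, ... 330 degrees from the mark. Origin: on the axis, 30 mm above the table; +x points at the mark.
- mark (a point): Point on the engraved black radial mark on the wheel's top face, 75 mm from the axis, 46 mm above the table. At the start it stands 0.6 to 1.7 rad clockwise (seen from above) of the pointer. On the same line, 50 mm from the axis, the wheel has a hole just under 12 mm wide for the pin.
- pointer (a point): Point straight below and before the fixed red pointer at the end of the guide arm, 75 mm from the axis along the foot's +x, 46 mm above the table: the mark point coincides with it when the wheel is set, give or take the play of the pin (up to 6 mm when loaded).
- pin: Loose upright steel pin in the guide arm's hole, 50 mm from the axis; 10 mm wide, 48 long, red head 18 mm wide, 6 thick. Origin: its lower end. It first rests on the wheel's face; when the wheel's hole is under it (within about 1.5 mm) it falls 14 mm till its head lies on the guide arm and blocks the wheel: the pushing force rises. 14 N at a post, 85 mm out, loads it with 22 N; over 28 N shears it.
- pin_top (a point): Centre of the top of the pin's red head: 94 mm above the table while the pin is up, 80 mm once it has fallen in.
- keeper (a joint): Angle (rad) of the yellow keeper, a flat arm 60 mm long, 18 wide, 82 to 90 mm above the table, pivoting on the hub about the wheel's axis: 0 = open, 80 degrees clockwise (from above) of the guide arm; 1.4 = closed at its stop, over the pin head. Grows anticlockwise, takes about 1.5 N at its post, stays where left. It passes the pin only when the pin is down.
- keeper_stud (a point): Middle of the keeper's upright round post, 12 mm in diameter, standing 38 mm from the axis on the keeper's centre line, from 90 to 112 mm above the table (this point is 101 mm above it).
- brush: Pink silicone curry brush, 120 x 65 x 44 mm, a bystander. Origin: centre of its underside.
- comb: Flat steel comb, 190 x 40 x 6 mm, a bystander. Origin: centre of its underside.
- jar: Glass jar with a steel screw lid, 72 mm in diameter, 95 mm tall, a bystander. Origin: centre of its underside.
- ball: Orange plastic treat ball, 68 mm in diameter, standing on a small flat, a bystander. Origin: bottom of the ball.
Mind the look-alikes: they are no part of the job. Of the things shaped like the foot, the grey one is meant.

How it is judged:
On the way:
1. with the keeper still open, the pin has fallen in at the mark and the wheel is pressed steadily against it (at least 16 N on the pin, some 11 N at a post) (horizontal distance between mark and pointer below 0.008 m and z of pin_top in the frame of foot below 0.083 m and value of joint keeper below 0.6 rad and contact force between wheel and pin above 16 N), for 0.5 s.
At the end, for the whole second after the job is handed in: The mark faces the pointer within 8 mm at the mark (the play of the pin), the pin is down in the wheel with its head on the guide arm (top less than 83 mm above the table), the keeper is closed over it (at least 1.25 of 1.4 rad), and all is at rest (horizontal distance between mark and pointer below 0.008 m and z of pin_top in the frame of foot below 0.083 m and horizontal distance between pin_top and pointer below 0.03 m and value of joint keeper above 1.25 rad and linear speed of pin below 0.02 m/s); the robot touches nothing.
It fails at once if the wheel is forced against the pin with more than 28 N (some 18 N at a post) (contact force between wheel and pin above 28 N).
It fails at once if a bystander is shifted by more than 30 mm (distance of any of brush, comb, jar, ball from where it was at the start of the episode above 0.03 m).
It also fails if it takes over 56 s, if anything falls off the work surface, if the arm or the gripper's body presses on something with over 40 N, if the wrist force passes 120 N, or if a joint passes its speed limit or range.

## Robot

A 6-joint arm with a two-finger parallel gripper is mounted at the origin on the work surface. World frame = base frame: x ahead of the robot, y to its left, z up, the work surface at z = 0. Lengths are in m, angles in rad, forces in N, time in s.
With the tool pointing down it reaches from about 0.325 to 0.775 m from the base axis. Payload 5.5 kg.
Tool frame: the origin (TCP) lies at the very end of the fingers, on their centre line; the grasp point (between the pads) lies 19 mm behind it; y points along the fingers, z is the direction in which the jaws open and shut, and the axes are right-handed (so a half turn about y gives the same grasp; the last joint's range is limited). The gripper opens to 85 mm and grips with 20 to 120 N. Pads are 22 mm wide; open, the fingers measure 114 mm over their backs; the gripper's body (76 mm by 85 mm) begins 54 mm behind the grasp point. The pads swing forward as they close: fully open they stand 13 mm farther back than shut.
Start: joints at [-0.057, 0.091, 1.231, -0, 1.82, -0.057], TCP at [0.6, -0, 0.231] pointing down, gripper open.
Joint ranges: [-2.87, 2.87], [-0.86, 2.18], [0.17, 2.46], [-1.51, 4.65], [0.06, 2.69], [-2.65, 2.65]. Speed limits (rad/s): [2.57, 2.57, 3.01, 3.14, 3.14, 3.14].

## Interface

Orientations are given as [roll, pitch, yaw] about the fixed x, y, z axes, in that order (R = Rz(yaw) Ry(pitch) Rx(roll)).
In Python, from bench import * gives the robot as it stands.
- The arm moves only by the tool apply_moves, never from a script. Its arguments are lists of equal length, an entry for each row: "dp": the shift along the world's x, y, z in m, a list of three; "dr": the turn, a rotation vector about the world's x, y, z in rad, a list of three; "gripper": the closure, from 0 (fully open) to 1 (shut). A call has 1 to 12 rows; each row shifts and turns the commanded pose from where the row before left it; what a row does not reach is not made up. A row lasts 1/8 s, in which the tool goes at most 62.5 mm and 10.7 degrees, less where a joint would pass 70% of its speed; a pose out of reach is approached as far as the arm can. A call is refused whole if a number of a shift passes 0.0625 or a number of a turn 0.188, either way. A call with a gripper value outside its range is refused whole. The fingers move at their own pace and stop on an object; "squeeze" is the grip in N (left out, the last holds). Time passes only in rows, so rows that do not move let the fingers close. It gives the time, the measured TCP pose, the force and the opening at its end, in the units of the state.
- state(): the state, without advancing time (a new reading comes with each control period).
- get_image(name): name is "scene" or "side" or "wrist"; returns the picture (480x640x3 uint8, red, green, blue); there is no depth.
- camera_params(name): a dict with "fx", "fy", "cx", "cy" (pixels), "k1" (the pictures are not rectified: a ray, as slopes to the right and down, at radius r is drawn at 1 + k1 r^2 times it, then the intrinsics apply), "rvec" (rotation vector, rad) and "tvec" (3), from world to camera coordinates, as OpenCV has them. Camera axes: x right, y down, z forward; pixel columns grow to the right and rows downward; lengths in m; the calibration is good to about 2 mm. A picture is of the moment at which its call begins: read the wrist's pose just before it. camera_params takes no time and is no camera call; for the wrist camera it gives the pose at the moment of the call.
- close_job(): hands the job in, once; it reports no verdict.
The state is a dict: "time_s": time; "joint_positions": joint angles; "qd": joint speeds; "joint_efforts": joint torques, N m; "tool_pos": TCP position; "tcp_rot": TCP orientation; "force": force on the tool from outside, world axes, zero at the start; "moment": the same for the moment, N m; "width": finger opening in m.
Only numpy, scipy, OpenCV 4.12 (cv2) and the standard library are available. Lean on these libraries where they do the work, as an engineer would, in place of code of your own. Each camera call takes 0.05 s, during which the arm holds its last target.

## Working session

There is one attempt and no reset: what is moved stays moved. The work goes in short steps, Python scripts to look and compute and a tool call to move; the robot and the scene stay as the last step left them, time stands still between calls to the robot, and variables do not carry over. Pictures are saved under pics/ and viewed, and the job is handed in when it is done.

Besides the shell and the picture viewer there is one more tool, called after "Request:" by a JSON object that holds its "name" and its "arguments". apply_moves: Moves the arm, as the interface text tells. Its arguments: {"type":"object","properties":{"dp":{"type":"array","items":{"type":"array","items":{"type":"number"}}},"dr":{"type":"array","items":{"type":"array","items":{"type":"number"}}},"gripper":{"type":"array","items":{"type":"number"}},"squeeze":{"type":"number"}},"required":["dp","dr","gripper"]}

```bash
mkdir -p pics; ls
python3 - <<'E'
from bench import *
import cv2
print(state())
for n in ("scene","side","wrist"):
    print(n,camera_params(n))
    cv2.imwrite(f"pics/{n}0.png",get_image(n)[:,:,::-1])
E
```

```text
pics
{'time_s': 0.0, 'joint_positions': array([-5.66704889e-02,  9.18867968e-02,  1.23190119e+00,  6.77991726e-06,
        1.81981695e+00, -5.66948717e-02]), 'qd': array([-0.00092372, -0.00056343,  0.00020111,  0.00169344,  0.00037121,
       -0.0013707 ]), 'joint_efforts': array([ 1.92109423e-03, -4.58737707e+01, -4.18019521e+01,  2.08830479e-04,
        1.19483890e-02, -1.60596358e-05]), 'tool_pos': array([5.99708976e-01, 3.46816742e-05, 2.30125513e-01]), 'tcp_rot': array([-1.57280500e+00,  1.20588473e-04, -1.57077040e+00]), 'force': array([-0.05394672,  0.42754169, -0.68255207]), 'moment': array([ 0.01464433, -0.02229851,  0.00334742]), 'width': 0.085339969774476}
scene {'fx': 549.2545128492806, 'fy': 549.2545128492806, 'cx': 314.2501466546717, 'cy': 238.00814617431004, 'k1': -0.007230132110668955, 'rvec': array([ 1.76326217,  1.90062024, -0.67614339]), 'tvec': array([-0.05385552, -0.33728991,  1.66113347])}
side {'fx': 527.6388522407161, 'fy': 527.6388522407161, 'cx': 316.06207932515787, 'cy': 243.6024827260741, 'k1': -0.12862297774162493, 'rvec': array([ 2.30968791, -0.31244732,  0.11044247]), 'tvec': array([-0.4604384 ,  0.21659888,  1.29035409])}
wrist {'fx': 340.6347294538998, 'fy': 340.6347294538998, 'cx': 322.98527391952473, 'cy': 238.02482142737358, 'k1': -0.04484701201127975, 'rvec': array([-2.87105355e+00, -8.96191239e-06,  4.64039824e-03]), 'tvec': array([-0.59845302, -0.03276134,  0.38060444])}
```

View pics/scene0.png

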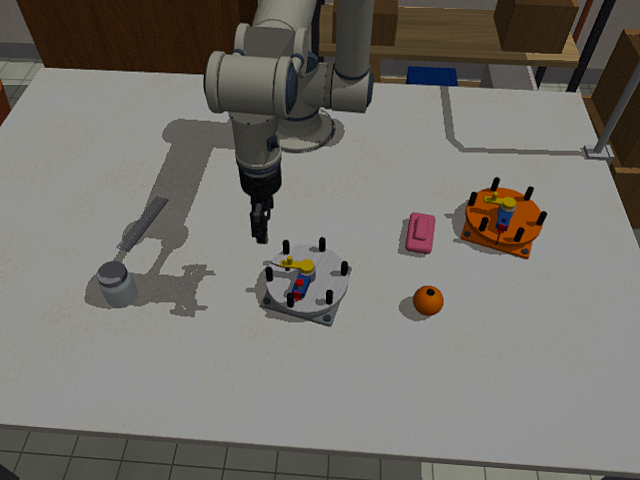

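View pics/side0.png

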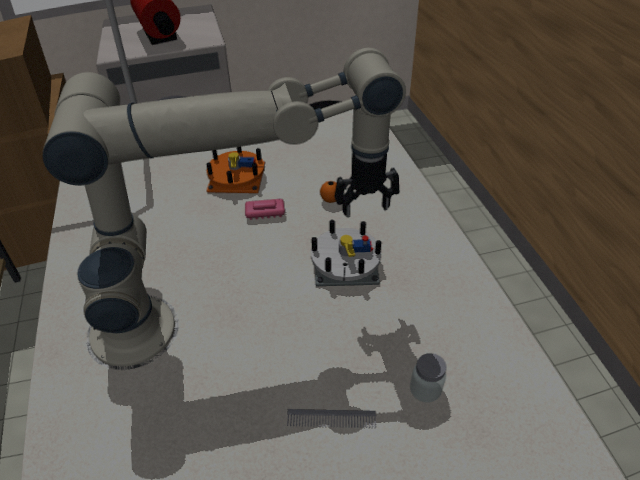

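View pics/wrist0.png

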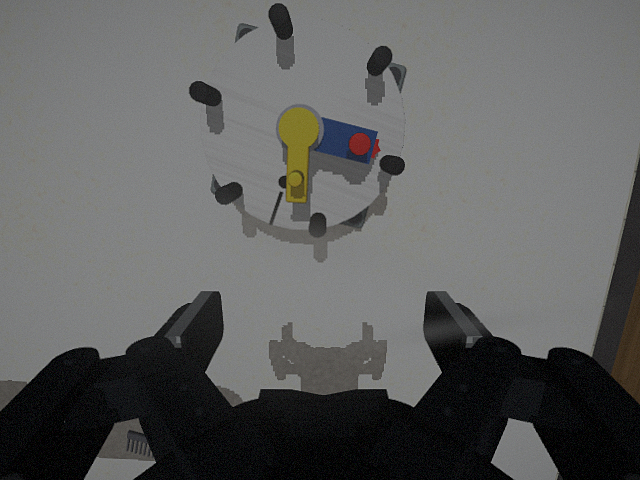

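```bash
cat > h.py <<'E'
from bench import *
import numpy as np, cv2
def cam(n):
    p=camera_params(n); K=np.array([[p['fx'],0,p['cx']],[0,p['fy'],p['cy']],[0,0,1]]); return K,np.array([p['k1'],0,0,0,0.]),p['rvec'],p['tvec']
def ray(n,pts,z,c=None):
    K,d,r,t=c or cam(n); R=cv2.Rodrigues(r)[0]; C=-R.T@t
    u=cv2.undistortPoints(np.array(pts,float).reshape(-1,1,2),K,d).reshape(-1,2)
    D=np.c_[u,np.ones(len(u))]@R
    z=np.broadcast_to(z,len(u)); s=(z-C[2])/D[:,2]
    return C+D*s[:,None]
def proj(n,P,c=None):
    K,d,r,t=c or cam(n); return cv2.projectPoints(np.array(P,float).reshape(-1,1,3),r,t,K,d)[0].reshape(-1,2)
def snap(n,name,box=None,s=1):
    im=get_image(n)[:,:,::-1]
    if box: x0,y0,x1,y1=box; im=im[y0:y1,x0:x1]
    cv2.imwrite(f"pics/{name}.png",cv2.resize(im,None,fx=s,fy=s,interpolation=cv2.INTER_CUBIC))
E
python3 - <<'E'
import cv2
im=cv2.imread('pics/wrist0.png')[0:270,170:430]
cv2.imwrite('pics/w0c.png',cv2.resize(im*1,None,fx=2.2,fy=2.2,interpolation=cv2.INTER_CUBIC))
im=cv2.imread('pics/scene0.png')[225:335,245:365]
cv2.imwrite('pics/s0c.png',cv2.resize(im*1,None,fx=5,fy=5,interpolation=cv2.INTER_CUBIC))
E
```

```text
(no output)
```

View pics/w0c.png

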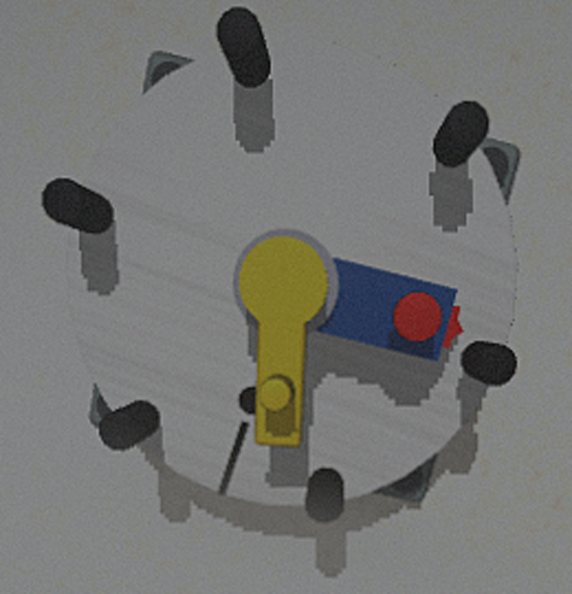

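View pics/s0c.png

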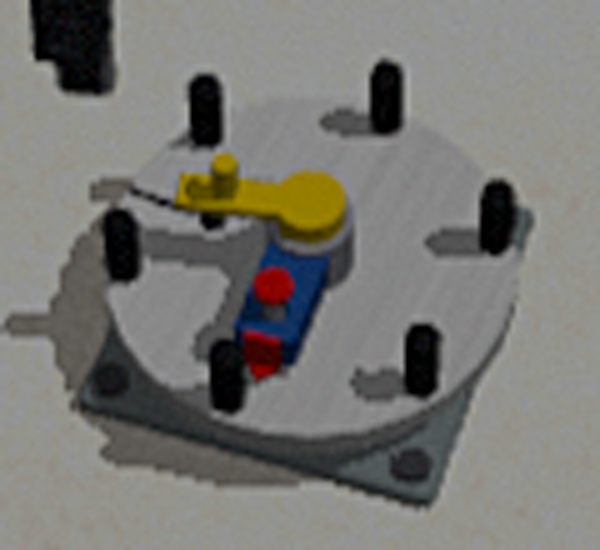

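Run:
```python
from h import *
c=cam('wrist');R=cv2.Rodrigues(c[2])[0];print(-R.T@c[3], R)
b=lambda p:np.array(p)/2.2+[170,0]
print('hub',ray('wrist',b([[284,278]]),.09),'pin',ray('wrist',b([[418,316]]),.094),'stud',ray('wrist',b([[276,391]]),.112), 'hole',ray('wrist',b([[250,400]]),.046),'mark',ray('wrist',b([[245,425],[223,492]]),.046), 'pt', ray('wrist',b([[462,327]]),.064))
s=lambda p:np.array(p)/5+[245,225]
print('scene hub',ray('scene',s([[311,200]]),.09),'pin',ray('scene',s([[274,283]]),.094),'stud',ray('scene',s([[224,162]]),.112))
t=ray('scene',s([[206,83],[386,70],[497,190],[423,332],[228,350],[121,218]]),.086);print(t,t.mean(0))
```

```text
[0.59967695 0.0698905  0.37375707] [[ 9.99995626e-01 -4.25904856e-04 -2.92674392e-03]
 [ 3.71793824e-04 -9.63624118e-01  2.67260960e-01]
 [-2.93410877e-03 -2.67260879e-01 -9.63619745e-01]]
hub [[0.57982504 0.0834553  0.09      ]] pin [[0.62825445 0.07010135 0.094     ]] stud [[0.57793419 0.04493666 0.112     ]] hole [[0.56105288 0.03478179 0.046     ]] mark [[ 0.55853119  0.02388036  0.046     ]
 [ 0.54765726 -0.0062731   0.046     ]] pt [[0.6491043  0.06589409 0.064     ]]
scene hub [[0.58207612 0.08150559 0.09      ]] pin [[0.63062556 0.06950237 0.094     ]] stud [[0.58048659 0.04321975 0.112     ]]
[[ 0.51596825  0.02737677  0.086     ]
 [ 0.50196186  0.10972511  0.086     ]
 [ 0.56731373  0.16377365  0.086     ]
 [ 0.64573693  0.13505677  0.086     ]
 [ 0.66122909  0.05238472  0.086     ]
 [ 0.59539253 -0.00204477  0.086     ]] [0.58126707 0.08104537 0.086     ]
```

Request:
{"name": "apply_moves", "arguments": {"dp": [[0,0.0213,-0.01],[0,0.0213,-0.01],[0,0.0213,-0.01],[0,0.0213,-0.01],[-0.001,0.0213,-0.01],[-0.001,0.0213,-0.01],[-0.001,0.0213,-0.01],[-0.001,0.0215,-0.01],[0,0,-0.02],[0,0,0]], "dr": [[0,0,-0.1754],[0,0,-0.1754],[0,0,-0.1754],[0,0,-0.1754],[0,0,-0.1754],[0,0,-0.1754],[0,0,-0.1754],[0,0,-0.1754],[0,0,0],[0,0,0]], "gripper": [1,1,1,1,1,1,1,1,1,1], "squeeze": 60}}

```text
time_s: 1.4
tool_pos: [0.5948, 0.1697, 0.1281]
tcp_rot: [-1.57, -0.005, -2.971]
force: [0.3, -0.1, -0.2]
width: 0.0
```

Run:
```python
from h import *
s=state();print(s['time_s'],s['tool_pos'],s['tcp_rot'],s['force'],s['moment'],s['joint_positions'])
snap('scene','s1',(200,150,400,350),3)
snap('wrist','w1')
```

```text
1.4 [0.59476017 0.16972845 0.12807853] [-1.57001444 -0.00510156 -2.97085724] [ 0.25686583 -0.08875484 -0.21824624] [-0.04080798  0.05668604  0.00818763] [ 2.23267957e-01  1.49093754e-01  1.35044858e+00 -5.14438446e-04
  1.64718590e+00  1.62328893e+00]
```

View pics/s1.png

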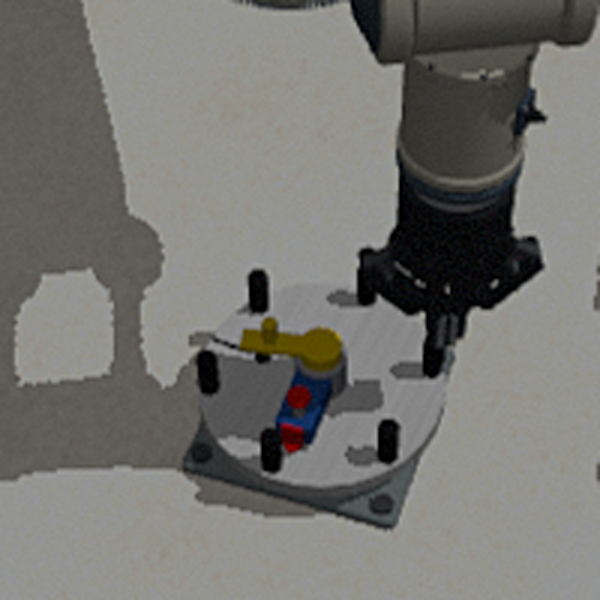

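View pics/w1.png

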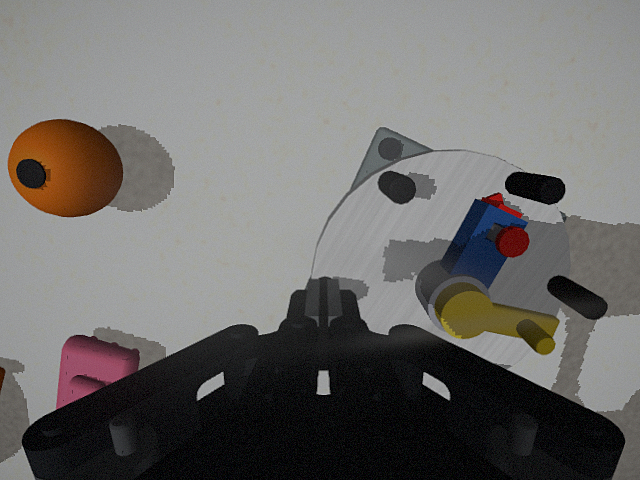

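Request:
{"name": "apply_moves", "arguments": {"dp": [[0,0,-0.031],[0,0,-0.031],[0,0,0]], "dr": [[0,0,0],[0,0,0],[0,0,0]], "gripper": [1,1,1]}}

```text
time_s: 1.88
tool_pos: [0.5947, 0.1695, 0.067]
tcp_rot: [-1.57, -0.005, -2.974]
force: [-0.4, 1.2, 0.7]
width: -0.0001
```

```bash
cat > arc.py <<'E'
from h import *
s=state();C=np.array([.581,.082]);p=s['tool_pos'][:2]-C
print(s['time_s'],s['tool_pos'],s['force'],s['moment'],'r',np.hypot(*p),'phi',np.arctan2(p[1],p[0]))
E
python3 arc.py
python3 - <<'E'
import numpy as np
phis=np.linspace(1.39,3.0,23)
r=.0871;P=np.c_[np.cos(phis),np.sin(phis)]*r
print(np.diff(phis)[0]);print(np.round(np.diff(P,axis=0),4).tolist()); print(P[0]+[.581,.082])
E
```

```text
1.875 [0.59469225 0.16948811 0.06695005] [-0.4217048   1.15374123  0.73563749] [-0.00564619  0.03285517  0.00617358] r 0.08855307266247753 phi 1.415551486964088
0.07318181818181824
[[-0.0063, 0.0009], [-0.0064, 0.0005], [-0.0064, -0.0], [-0.0064, -0.0005], [-0.0063, -0.0009], [-0.0062, -0.0014], [-0.0061, -0.0019], [-0.0059, -0.0023], [-0.0058, -0.0027], [-0.0055, -0.0031], [-0.0053, -0.0035], [-0.005, -0.0039], [-0.0047, -0.0043], [-0.0044, -0.0046], [-0.0041, -0.0049], [-0.0037, -0.0052], [-0.0033, -0.0055], [-0.0029, -0.0057], [-0.0025, -0.0059], [-0.002, -0.006], [-0.0016, -0.0062], [-0.0011, -0.0063]]
[0.59666171 0.16768034]
```

Request:
{"name": "apply_moves", "arguments": {"dp": [[-0.0064,0.0],[-0.0064,-0.0005]], "dr": [[0,0,0],[0,0,0]], "gripper": [1,1]}}

```text
validation failed for argument at $.dp...
```

Request:
{"name": "apply_moves", "arguments": {"dp": [[-0.0064,0,0],[-0.0064,-0.0005,0],[-0.0063,-0.0009,0],[-0.0062,-0.0014,0],[-0.0061,-0.0019,0],[-0.0059,-0.0023,0],[-0.0058,-0.0027,0],[-0.0055,-0.0031,0]], "dr": [[0,0,0],[0,0,0.04],[0,0,0.0732],[0,0,0.0732],[0,0,0.0732],[0,0,0.0732],[0,0,0.0732],[0,0,0.0732]], "gripper": [1,1,1,1,1,1,1,1]}}

```text
time_s: 2.88
tool_pos: [0.5486, 0.1588, 0.0726]
tcp_rot: [-1.57, 0.006, -2.492]
force: [0.9, 2.0, 0.5]
width: 0.0003
```

```bash
python3 arc.py
python3 - <<'E'
from h import *
snap('scene','s2',(200,150,400,350),3)
E
```

```text
2.875 [0.54858837 0.15879528 0.0726199 ] [0.91832048 1.96104495 0.50137015] [ 0.46288974 -0.12654197 -0.08796823] r 0.08335483473830932 phi 1.9701677014785837
```

View pics/s2.png

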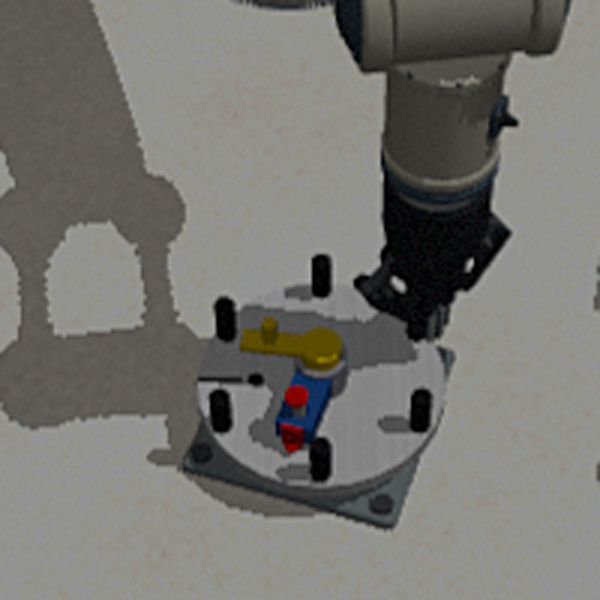

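```bash
python3 arc.py
python3 - <<'E'
import numpy as np
phis=np.linspace(1.985,2.9,13)
r=np.linspace(.0838,.0871,13);P=np.c_[r*np.cos(phis),r*np.sin(phis)]
print(np.diff(phis)[0]);print(np.round(np.diff(P,axis=0),4).tolist())
E
```

```text
2.925 [0.54804469 0.1582457  0.07250048] [1.13526349 1.30998311 0.83895607] [ 0.1456765  -0.10070414  0.03633911] r 0.08306298592642344 phi 1.9787708048811343
0.07625000000000015
[[-0.0059, -0.0025], [-0.0057, -0.003], [-0.0055, -0.0034], [-0.0052, -0.0039], [-0.0049, -0.0043], [-0.0046, -0.0046], [-0.0042, -0.005], [-0.0038, -0.0053], [-0.0034, -0.0056], [-0.003, -0.0059], [-0.0026, -0.0061], [-0.0021, -0.0063]]
```

Request:
{"name": "apply_moves", "arguments": {"dp": [[-0.0059,-0.0025,-0.002],[-0.0057,-0.003,-0.002],[-0.0055,-0.0034,-0.001],[-0.0052,-0.0039,0],[-0.0049,-0.0043,0],[-0.0046,-0.0046,0],[-0.0042,-0.005,0],[-0.0038,-0.0053,0],[-0.0034,-0.0056,0],[-0.003,-0.0059,0]], "dr": [[0,0,0.0763],[0,0,0.0763],[0,0,0.0763],[0,0,0.0763],[0,0,0.0763],[0,0,0.0763],[0,0,0.0763],[0,0,0.0763],[0,0,0.0763],[0,0,0.0763]], "gripper": [1,1,1,1,1,1,1,1,1,1]}}

```text
time_s: 4.18
tool_pos: [0.5026, 0.1147, 0.067]
tcp_rot: [-1.566, 0.002, -1.73]
force: [2.6, 1.4, 0.0]
width: 0.0001
```

```bash
python3 arc.py
python3 - <<'E'
from h import *
snap('scene','s3',(200,150,400,350),3)
E
```

```text
4.175 [0.50255316 0.11467448 0.06702636] [2.60874894 1.40243336 0.04986058] [ 0.3020576  -0.21207994 -0.01202038] r 0.084979574228691 phi 2.7469286602073724
```

View pics/s3.png

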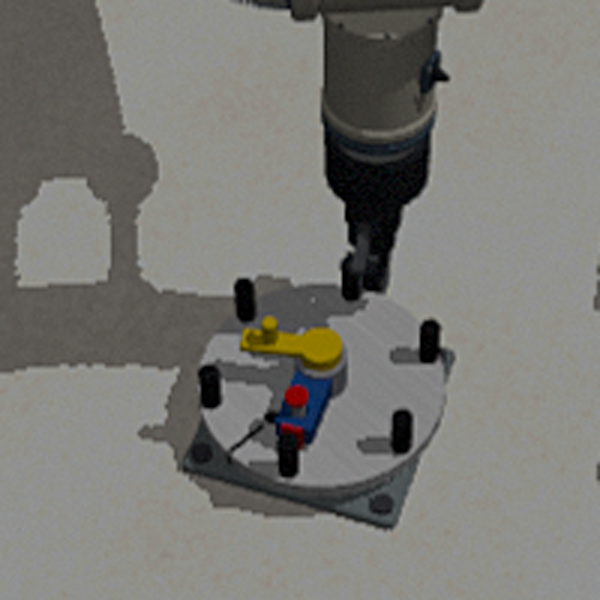

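Run:
```python
from h import *
s=lambda p:np.array(p)/3+[200,150]
C=np.array([.5813,.0813])
def a(p):p=p[:,:2]-C;return np.hypot(*p.T),np.arctan2(p[:,1],p[:,0])
print(a(ray('scene',s([[270,415],[230,458]]),.046)))
print(a(ray('scene',s([[244,288],[208,375],[288,443],[401,420],[429,328],[350,280]]),.086)))
print(a(ray('scene',s([[297,391]]),.094)))
```

```text
(array([0.05105543, 0.09784449]), array([-0.78257631, -0.67850922]))
(array([0.08195051, 0.08672342, 0.08741602, 0.08660655, 0.0824988 ,
       0.06759594]), array([-2.25181814, -1.20103664, -0.19283939,  0.80266767,  1.86619647,
        2.8940913 ]))
(array([0.0481702]), array([-0.29114374]))
```

Run:
```python
import numpy as np
phis=np.r_[np.linspace(2.747,3.047,6),np.arange(1,20)*.0172+3.047]
r=.0862
P=np.c_[r*np.cos(phis),r*np.sin(phis)]
print(np.round(np.diff(P,axis=0),4).tolist())
```

```text
[[-0.0018, -0.0048], [-0.0016, -0.0049], [-0.0013, -0.005], [-0.0009, -0.0051], [-0.0006, -0.0051], [-0.0001, -0.0015], [-0.0001, -0.0015], [-0.0001, -0.0015], [-0.0001, -0.0015], [-0.0, -0.0015], [0.0, -0.0015], [0.0, -0.0015], [0.0001, -0.0015], [0.0001, -0.0015], [0.0001, -0.0015], [0.0001, -0.0015], [0.0002, -0.0015], [0.0002, -0.0015], [0.0002, -0.0015], [0.0002, -0.0015], [0.0003, -0.0015], [0.0003, -0.0015], [0.0003, -0.0015], [0.0003, -0.0014]]
```

Request:
{"name": "apply_moves", "arguments": {"dp": [[-0.0018,-0.0048,0],[-0.0016,-0.0049,0],[-0.0013,-0.005,0],[-0.0009,-0.0051,0],[-0.0006,-0.0051,0],[0,0,0]], "dr": [[0,0,0.06],[0,0,0.06],[0,0,0.06],[0,0,0.06],[0,0,0.06],[0,0,0]], "gripper": [1,1,1,1,1,1]}}

```text
time_s: 4.97
tool_pos: [0.4956, 0.0893, 0.0658]
tcp_rot: [-1.568, -0.0, -1.434]
force: [-0.3, -0.6, -0.1]
width: -0.0
```

```bash
python3 arc.py
python3 - <<'E'
from h import *
snap('scene','s4',(260,250,340,310),8)
E
```

```text
4.975 [0.49562635 0.08929112 0.06580192] [-0.27547282 -0.62450312 -0.05565276] [ 0.00862736  0.01344539 -0.02665102] r 0.08568442445501301 phi 3.0563969208052724
```

View pics/s4.png

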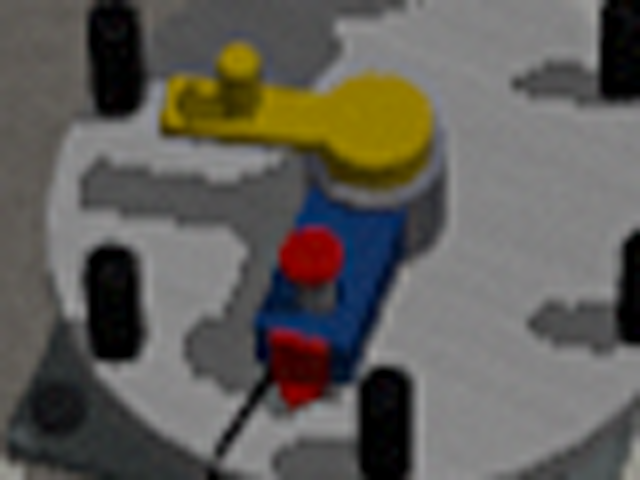

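Request:
{"name": "apply_moves", "arguments": {"dp": [[-0.0001,-0.0015,0],[-0.0001,-0.0015,0],[-0.0001,-0.0015,0],[0,-0.0015,0],[0,-0.0015,0],[0,-0.0015,0]], "dr": [[0,0,0.017],[0,0,0.017],[0,0,0.017],[0,0,0.017],[0,0,0.017],[0,0,0.017]], "gripper": [1,1,1,1,1,1]}}

```text
time_s: 5.78
tool_pos: [0.4946, 0.0803, 0.0642]
tcp_rot: [-1.571, 0.0, -1.329]
force: [-0.9, 1.3, 1.3]
width: -0.0001
```

```bash
python3 arc.py
python3 - <<'E'
from h import *
snap('scene','s5',(260,250,340,310),8)
E
```

```text
5.775 [0.49463202 0.08028582 0.06423074] [-0.88079264  1.32525875  1.29542293] [ 0.32358466  0.12526804 -0.02649316] r 0.08638498730825617 phi -3.121747901848032
```

View pics/s5.png

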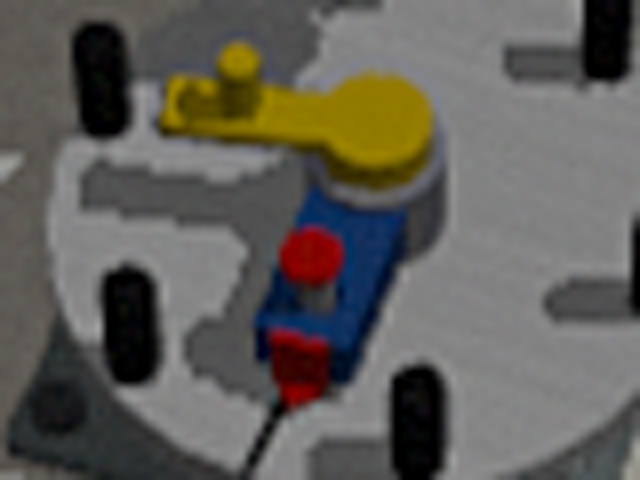

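Request:
{"name": "apply_moves", "arguments": {"dp": [[0,-0.0008,0],[0,-0.0008,0],[0,-0.0008,0]], "dr": [[0,0,0.009],[0,0,0.009],[0,0,0.009]], "gripper": [1,1,1]}}

```text
time_s: 6.2
tool_pos: [0.4947, 0.078, 0.0642]
tcp_rot: [-1.571, 0.0, -1.302]
force: [-1.5, 0.8, 0.6]
width: 0.0001
```

```bash
python3 arc.py
python3 - <<'E'
from h import *
snap('scene','s6',(260,250,340,310),8)
E
```

```text
6.2 [0.49466665 0.0779655  0.0642201 ] [-1.5331189   0.84622026  0.57116307] [ 0.23033398  0.17881907 -0.02766531] r 0.08642756390487535 phi -3.0948949883856196
```

View pics/s6.png

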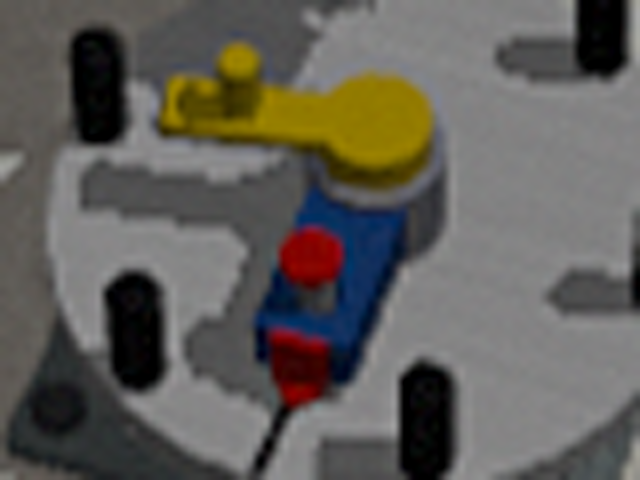

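Mark nearly at the pointer tip (285,405), pin still up. Continue slowly.

Request:
{"name": "apply_moves", "arguments": {"dp": [[0.0001,-0.0008,0],[0.0001,-0.0008,0],[0.0001,-0.0006,0]], "dr": [[0,0,0.009],[0,0,0.009],[0,0,0.007]], "gripper": [1,1,1]}}

```text
time_s: 6.62
tool_pos: [0.4949, 0.0757, 0.0642]
tcp_rot: [-1.571, 0.0, -1.277]
force: [-2.0, 1.9, 0.9]
width: 0.0
```

```bash
python3 arc.py
python3 - <<'E'
from h import *
snap('scene','s7',(260,250,340,310),8)
E
```

```text
6.625 [0.49488914 0.07572219 0.06416474] [-2.00149454  1.88627454  0.87720112] [ 0.27308647  0.22708497 -0.02460558] r 0.08633939361104236 phi -3.068817543320746
```

View pics/s7.png

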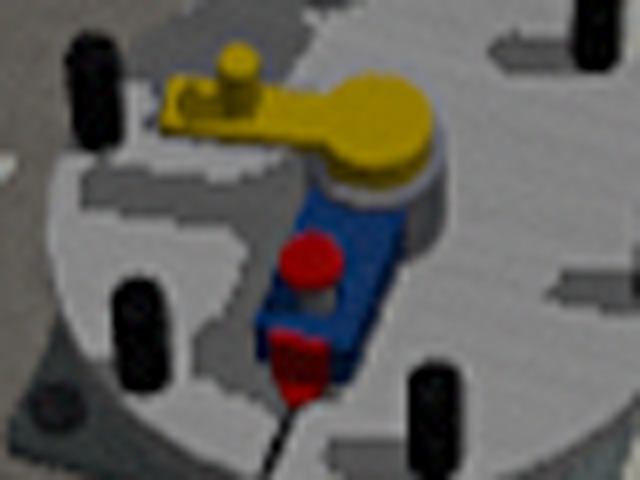

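Request:
{"name": "apply_moves", "arguments": {"dp": [[0.0001,-0.0006,0],[0.0001,-0.0006,0],[0,0,0]], "dr": [[0,0,0.007],[0,0,0.007],[0,0,0]], "gripper": [1,1,1]}}

```text
time_s: 7.05
tool_pos: [0.4952, 0.0745, 0.0641]
tcp_rot: [-1.571, -0.0, -1.264]
force: [-1.4, 0.2, -0.1]
width: 0.0001
```

```bash
python3 arc.py
python3 - <<'E'
from h import *
snap('scene','s8',(260,250,340,310),8)
E
```

```text
7.05 [0.49515313 0.07449722 0.0641472 ] [-1.42711888  0.22366405 -0.0522622 ] [ 0.18457768  0.31506843 -0.03482319] r 0.08617411093298556 phi -3.0544168769221507
```

View pics/s8.png

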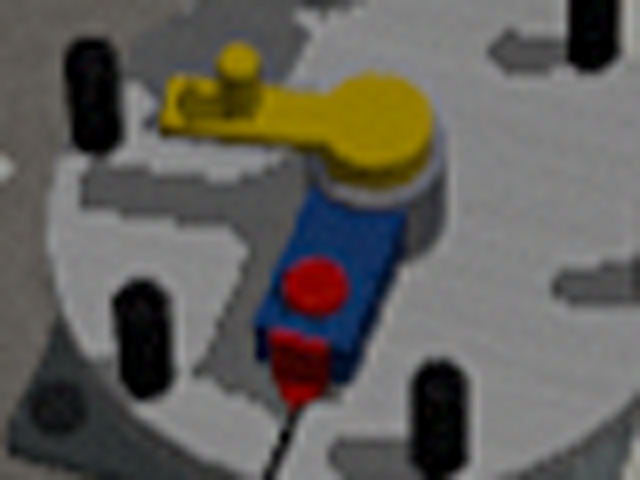

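Request:
{"name": "apply_moves", "arguments": {"dp": [[0.0001,-0.0005,0],[0.0002,-0.0005,0],[0,0,0]], "dr": [[0,0,0.006],[0,0,0.006],[0,0,0]], "gripper": [1,1,1]}}

```text
time_s: 7.48
tool_pos: [0.4955, 0.0735, 0.0642]
tcp_rot: [-1.571, -0.0, -1.252]
force: [-2.0, 0.0, -1.3]
width: -0.0002
```

```bash
python3 arc.py
```

```text
7.475 [0.49548042 0.07352848 0.06420447] [-2.01885596  0.00614681 -1.25287423] [0.20775883 0.2347017  0.00287155] r 0.08593815091914198 phi -3.04285538976424
```

Request:
{"name": "apply_moves", "arguments": {"dp": [[0.0001,-0.0005,0],[0.0002,-0.0005,0],[0,0,0]], "dr": [[0,0,0],[0,0,0],[0,0,0]], "gripper": [1,1,1]}}

```text
time_s: 7.85
tool_pos: [0.4958, 0.0725, 0.0642]
tcp_rot: [-1.571, -0.0, -1.252]
force: [-2.0, 1.2, -0.8]
width: -0.0001
```

```bash
python3 arc.py
```

```text
7.85 [0.49584698 0.07253834 0.0642441 ] [-2.04322804  1.18487855 -0.84196343] [ 0.145249    0.22286695 -0.02199094] r 0.0856770685543459 phi -3.0309329669917426
```

Request:
{"name": "apply_moves", "arguments": {"dp": [[0.0001,-0.0005,0],[0.0002,-0.0005,0],[0,0,0]], "dr": [[0,0,0],[0,0,0],[0,0,0]], "gripper": [1,1,1]}}

```text
time_s: 8.22
tool_pos: [0.4961, 0.0715, 0.0642]
tcp_rot: [-1.571, -0.0, -1.252]
force: [-1.3, 2.2, -0.7]
width: 0.0001
```

```bash
python3 arc.py
python3 - <<'E'
from h import *
snap('scene','s9',(260,250,340,310),8)
E
```

```text
8.225 [0.49610633 0.07153123 0.06423549] [-1.2689341   2.18153941 -0.73215296] [0.19461607 0.2713357  0.02417391] r 0.08553671908323929 phi -3.018895885836761
```

View pics/s9.png

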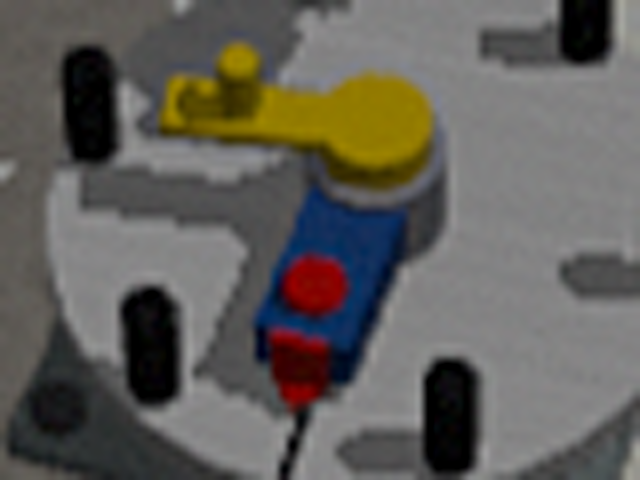

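Request:
{"name": "apply_moves", "arguments": {"dp": [[0.0001,-0.0004,0],[0.0001,-0.0004,0],[0,0,0]], "dr": [[0,0,0],[0,0,0],[0,0,0]], "gripper": [1,1,1]}}

```text
time_s: 8.65
tool_pos: [0.4963, 0.0709, 0.0643]
tcp_rot: [-1.571, 0.0, -1.252]
force: [-1.6, 2.5, -0.2]
width: 0.0002
```

```bash
python3 arc.py
```

```text
8.65 [0.49630928 0.07087624 0.06427489] [-1.61369543  2.53262746 -0.21153001] [0.39289109 0.30754966 0.0114032 ] r 0.08541812454068594 phi -3.0109945597337484
```

Request:
{"name": "apply_moves", "arguments": {"dp": [[0.0001,-0.0004,0],[0.0001,-0.0004,0],[0,0,0]], "dr": [[0,0,0],[0,0,0],[0,0,0]], "gripper": [1,1,1]}}

```text
time_s: 9.02
tool_pos: [0.4965, 0.0702, 0.0643]
tcp_rot: [-1.571, 0.0, -1.252]
force: [-2.7, 4.0, 0.8]
width: 0.0001
```

```bash
python3 arc.py
```

```text
9.025 [0.4964542  0.07021054 0.06428036] [-2.72631597  3.9516821   0.81729467] [0.57037968 0.29763358 0.02023727] r 0.08536383124804704 phi -3.003041415936662
```

Request:
{"name": "apply_moves", "arguments": {"dp": [[0.0001,-0.0003,0],[0.0001,-0.0003,0],[0,0,0]], "dr": [[0,0,0],[0,0,0],[0,0,0]], "gripper": [1,1,1]}}

```text
time_s: 9.4
tool_pos: [0.4966, 0.0697, 0.0643]
tcp_rot: [-1.571, 0.001, -1.252]
force: [-4.0, 4.7, -0.1]
width: 0.0001
```

```bash
python3 arc.py
```

```text
9.4 [0.49660081 0.06971097 0.06429012] [-3.95783476  4.67787416 -0.06687567] [ 0.7146312   0.49595358 -0.01369594] r 0.08528917702397229 phi -2.997002772556309
```

```bash
cat >> arc.py <<'E'
F=s['force'];th=np.arctan2(p[1],p[0])+.22
c=.085*np.array([np.cos(th),np.sin(th)])-.008*np.array([-np.sin(th),np.cos(th)])
print('equiv tang force at post',-(c[0]*F[1]-c[1]*F[0])/.085)
E
python3 arc.py
```

```text
9.4 [0.49660081 0.06971097 0.06429012] [-3.95783476  4.67787416 -0.06687567] [ 0.7146312   0.49595358 -0.01369594] r 0.08528917702397229 phi -2.997002772556309
equiv tang force at post 5.590595801624988
```

Request:
{"name": "apply_moves", "arguments": {"dp": [[0.0001,-0.0004,0],[0.0001,-0.0004,0],[0,0,0]], "dr": [[0,0,0],[0,0,0],[0,0,0]], "gripper": [1,1,1]}}

```text
time_s: 9.78
tool_pos: [0.4967, 0.0693, 0.0643]
tcp_rot: [-1.571, 0.002, -1.251]
force: [-3.7, 5.9, -0.1]
width: -0.0001
```

```bash
python3 arc.py
```

```text
9.775 [0.49668761 0.06933466 0.06427703] [-3.65967869  5.93585633 -0.14483528] [ 1.01237904  0.43318899 -0.0309233 ] r 0.08525837545027756 phi -2.99248839655152
equiv tang force at post 6.736735165846296
```

Request:
{"name": "apply_moves", "arguments": {"dp": [[0.0002,-0.0006,0],[0.0002,-0.0006,0],[0,0,0]], "dr": [[0,0,0],[0,0,0],[0,0,0]], "gripper": [1,1,1]}}

```text
time_s: 10.15
tool_pos: [0.4968, 0.0687, 0.0643]
tcp_rot: [-1.571, 0.003, -1.251]
force: [-4.3, 8.7, 0.5]
width: -0.0002
```

```bash
python3 arc.py
```

```text
10.15 [0.49684827 0.06870526 0.06427865] [-4.32899917  8.67747149  0.49385781] [ 1.3329847   0.65905161 -0.0335669 ] r 0.08519544271853996 phi -2.9849023180869043
equiv tang force at post 9.583020869963976
```

Request:
{"name": "apply_moves", "arguments": {"dp": [[0.0001,-0.0005,0],[0.0002,-0.0005,0],[0,0,0]], "dr": [[0,0,0],[0,0,0],[0,0,0]], "gripper": [1,1,1]}}

```text
time_s: 10.52
tool_pos: [0.497, 0.0683, 0.0643]
tcp_rot: [-1.571, 0.004, -1.251]
force: [-5.2, 10.1, 1.3]
width: -0.0001
```

```bash
python3 arc.py;  python3 - <<'E'
from h import *
snap('scene','s10',(260,250,340,310),8)
E
python3 arc.py
```

```text
10.525 [0.49695441 0.06831508 0.06428168] [-5.20386302 10.08353553  1.30860319] [1.60094532 0.79613081 0.01486121] r 0.08515243904770871 phi -2.9801818532959943
equiv tang force at post 11.194652761338865
10.575 [0.49696581 0.06829249 0.0642797 ] [-5.21911779 10.63865922  0.91452362] [ 1.57233822  0.80996632 -0.0493255 ] r 0.08514482799184872 phi -2.9798984409863674
equiv tang force at post 11.73424438624545
```

View pics/s10.png

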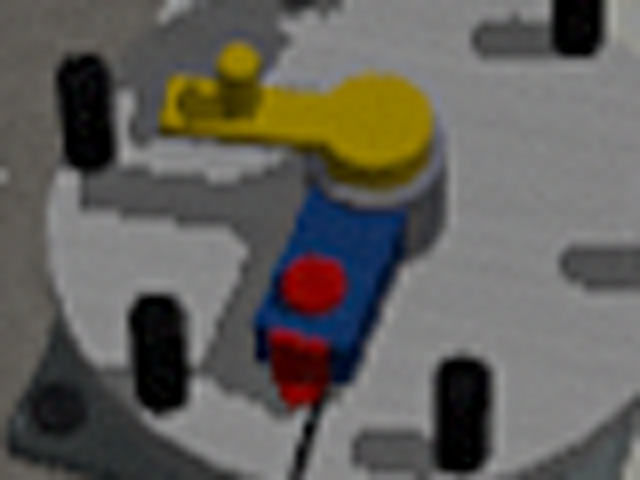

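Request:
{"name": "apply_moves", "arguments": {"dp": [[0.0002,-0.0006,0],[0.0002,-0.0005,0],[0,0,0],[0,0,0]], "dr": [[0,0,0],[0,0,0],[0,0,0],[0,0,0]], "gripper": [1,1,1,1]}}

```text
time_s: 11.08
tool_pos: [0.4971, 0.0678, 0.0643]
tcp_rot: [-1.571, 0.005, -1.25]
force: [-5.6, 12.0, 1.4]
width: 0.0001
```

```bash
python3 arc.py
```

```text
11.075 [0.49708588 0.06784768 0.0642965 ] [-5.58633151 11.98751947  1.40777198] [ 1.94245043  0.99329966 -0.03618852] r 0.08509916457681989 phi -2.9745125516571784
equiv tang force at post 13.148409052937872
```

Request:
{"name": "apply_moves", "arguments": {"dp": [[0.0001,-0.0003,0],[0,0,0],[0,0,0],[0,0,0],[0,0,0]], "dr": [[0,0,0],[0,0,0],[0,0,0],[0,0,0],[0,0,0]], "gripper": [1,1,1,1,1]}}

```text
time_s: 11.7
tool_pos: [0.4971, 0.0677, 0.0643]
tcp_rot: [-1.571, 0.006, -1.25]
force: [-6.2, 13.1, 1.6]
width: 0.0001
```

```bash
python3 arc.py
python3 - <<'E'
from h import *
snap('scene','s11',(260,250,340,310),8)
E
python3 arc.py
```

```text
11.7 [0.49710405 0.067737   0.06428339] [-6.21203546 13.0639198   1.6476188 ] [ 2.11805833  1.04274002 -0.07338485] r 0.0850997272163198 phi -2.973194472730341
equiv tang force at post 14.367937645592702
11.75 [0.49709772 0.06772295 0.06428551] [-6.1204512  12.97730521  1.05375918] [ 2.07891508  0.9977625  -0.03757895] r 0.08510831836264397 phi -2.973044253417634
equiv tang force at post 14.258296399932672
```

View pics/s11.png

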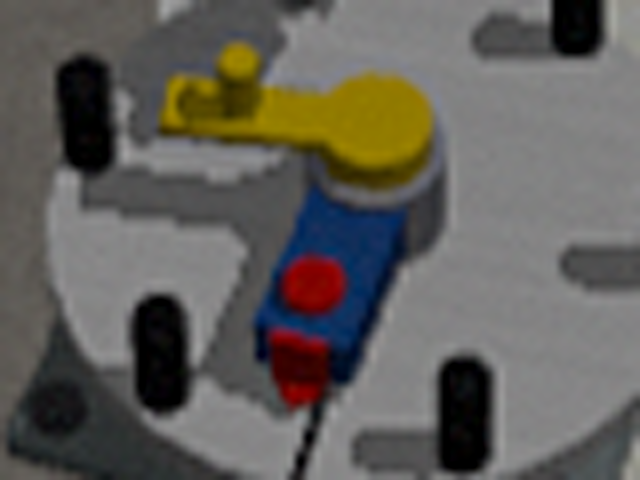

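Request:
{"name": "apply_moves", "arguments": {"dp": [[0,0,0],[0,0,0],[0,0,0],[0,0,0],[0,0,0],[0,0,0],[0,0,0],[0,0,0]], "dr": [[0,0,0],[0,0,0],[0,0,0],[0,0,0],[0,0,0],[0,0,0],[0,0,0],[0,0,0]], "gripper": [1,1,1,1,1,1,1,1]}}

```text
time_s: 12.75
tool_pos: [0.4971, 0.0677, 0.0643]
tcp_rot: [-1.571, 0.006, -1.25]
force: [-6.5, 13.2, 1.5]
width: 0.0001
```

```bash
python3 arc.py
python3 - <<'E'
from h import *
s=lambda p:np.array(p)/8+[260,250]
C=np.array([.5813,.0813])
def a(p):p=p[:,:2]-C;return np.hypot(*p.T),np.arctan2(p[:,1],p[:,0])
print(a(ray('scene',s([[318,408],[298,475]]),.046)))
print(a(ray('scene',s([[315,283]]),.080)))
print(a(ray('scene',s([[465,375],[160,312],[85,75]]),.086)))
# before pressing (s8)
print(a(ray('scene',s([[438,375],[142,298],[92,57]]),.086)))
E
```

```text
12.75 [0.49710618 0.06774985 0.06427919] [-6.50076255 13.24956499  1.53607454] [ 2.09676118  1.00684881 -0.12545213] r 0.0850954719080541 phi -2.973339210412144
equiv tang force at post 14.630219547759769
(array([0.06891988, 0.09110986]), array([-0.16185011, -0.16077315]))
(array([0.05136126]), array([-0.2550346]))
(array([0.08571211, 0.08506754, 0.08418161]), array([ 0.35921327, -0.67673504, -1.70907848]))
(array([0.08398073, 0.0854631 , 0.08416152]), array([ 0.27679416, -0.75617205, -1.78712652]))
```

Request:
{"name": "apply_moves", "arguments": {"dp": [[-0.002,0.005,0],[-0.002,0.006,0],[0,0,0.03],[0,0,0.03],[0,0,0.03]], "dr": [[0,0,0],[0,0,0],[0,0,0],[0,0,0],[0,0,0]], "gripper": [1,1,1,1,1]}}

```text
time_s: 13.38
tool_pos: [0.4944, 0.0754, 0.1555]
tcp_rot: [-1.57, -0.002, -1.253]
force: [-0.3, -0.2, 0.1]
width: 0.0001
```

Request:
{"name": "apply_moves", "arguments": {"dp": [[0.005,-0.0025,0],[0.005,-0.0025,0],[0.005,-0.0025,0],[0.005,-0.0025,0],[0.005,-0.0025,0],[0.005,-0.0025,0],[0.005,-0.0025,0],[0.005,-0.0025,0],[0.005,-0.0025,0],[0.005,-0.0025,0],[0.005,-0.0025,0],[0,0,0]], "dr": [[0,0,-0.1788],[0,0,-0.1788],[0,0,-0.1788],[0,0,-0.1788],[0,0,-0.1788],[0,0,-0.1788],[0,0,-0.1788],[0,0,-0.1788],[0,0,-0.1788],[0,0,-0.1788],[0,0,-0.1788],[0,0,0]], "gripper": [1,1,1,1,1,1,1,1,1,1,1,1]}}

```text
time_s: 14.88
tool_pos: [0.5495, 0.0479, 0.1543]
tcp_rot: [-1.57, 0.001, 3.065]
force: [0.2, 0.9, -0.4]
width: -0.0001
```

Run:
```python
from h import *
s=state();print(s['time_s'],s['tool_pos'],s['tcp_rot'],s['force'],s['joint_positions'])
snap('scene','s12',(220,200,380,320),5)
snap('wrist','w12')
```

```text
14.875 [0.54948793 0.04788871 0.15433045] [-1.56989664e+00  6.03161522e-04  3.06530079e+00] [ 0.22851383  0.91722614 -0.39366136] [ 2.58425574e-02 -4.14160964e-02  1.50123513e+00 -9.62357802e-04
  1.68126528e+00  1.67282468e+00]
```

View pics/s12.png

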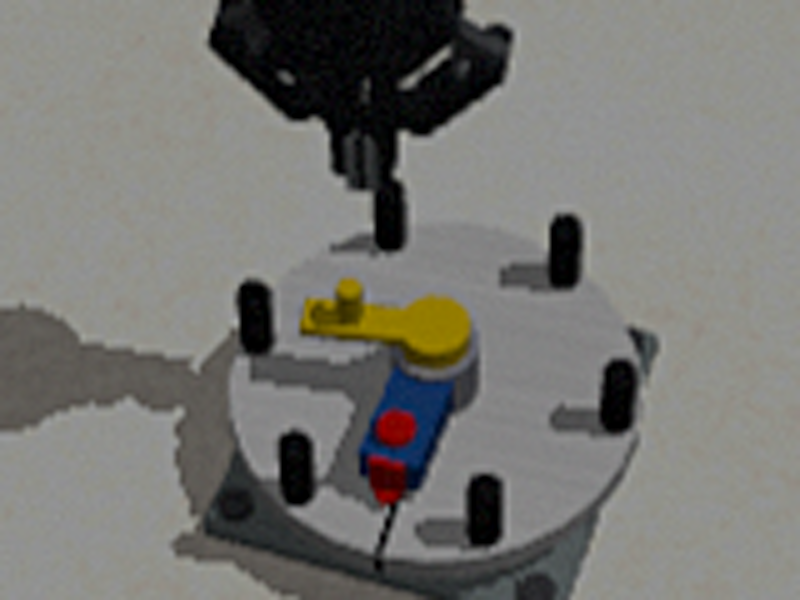

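View pics/w12.png

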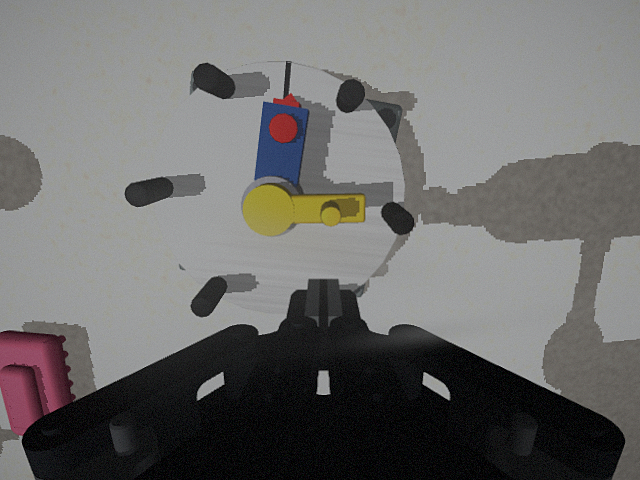

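Request:
{"name": "apply_moves", "arguments": {"dp": [[0,-0.001,-0.0275],[0,-0.001,-0.0275],[0,0,0]], "dr": [[0,0,0],[0,0,0],[0,0,0]], "gripper": [1,1,1]}}

```text
time_s: 15.35
tool_pos: [0.5475, 0.0464, 0.0967]
tcp_rot: [-1.57, -0.005, 3.067]
force: [-1.0, 0.6, 0.7]
width: -0.0004
```

```bash
python3 arc.py
python3 - <<'E'
import numpy as np
phis=np.linspace(-2.07,-0.57,16)
P=np.c_[np.cos(phis),np.sin(phis)]*.0416
print(P[0]+[.581,.082]);print(np.round(np.diff(P,axis=0),4).tolist())
E
```

```text
15.35 [0.54746311 0.04641611 0.0967282 ] [-1.01550362  0.59851321  0.67221064] [-0.00851397 -0.03145446 -0.00573408] r 0.04889720103111051 phi -2.326588229908099
equiv tang force at post 1.1783925315935537
[0.56108498 0.04547669]
[[0.0037, -0.0018], [0.0039, -0.0014], [0.004, -0.001], [0.0041, -0.0006], [0.0042, -0.0002], [0.0042, 0.0002], [0.0041, 0.0006], [0.004, 0.001], [0.0039, 0.0014], [0.0037, 0.0018], [0.0035, 0.0022], [0.0033, 0.0025], [0.003, 0.0028], [0.0027, 0.0031], [0.0024, 0.0034]]
```

Request:
{"name": "apply_moves", "arguments": {"dp": [[0.007,-0.0005,0.002],[0.0065,-0.0005,0],[0.0037,-0.0018,0],[0.0039,-0.0014,0],[0.004,-0.001,0],[0.0041,-0.0006,0],[0.0042,-0.0002,0],[0.0042,0.0002,0]], "dr": [[0,0,0],[0,0,0],[0,0,0.1],[0,0,0.1],[0,0,0.1],[0,0,0.1],[0,0,0.1],[0,0,0.1]], "gripper": [1,1,1,1,1,1,1,1]}}

```text
time_s: 16.35
tool_pos: [0.5874, 0.0407, 0.1023]
tcp_rot: [-1.571, 0.001, -2.615]
force: [-2.1, -0.3, -0.1]
width: -0.0004
```

Run:
```python
from h import *
s=state();print(s['time_s'],s['tool_pos'],s['tcp_rot'],s['force'])
snap('scene','s13',(220,200,380,320),5)
```

```text
16.35 [0.58736916 0.0407455  0.10230591] [-1.57058977e+00  5.88797555e-04 -2.61482383e+00] [-2.08383709 -0.29437208 -0.08753343]
```

View pics/s13.png

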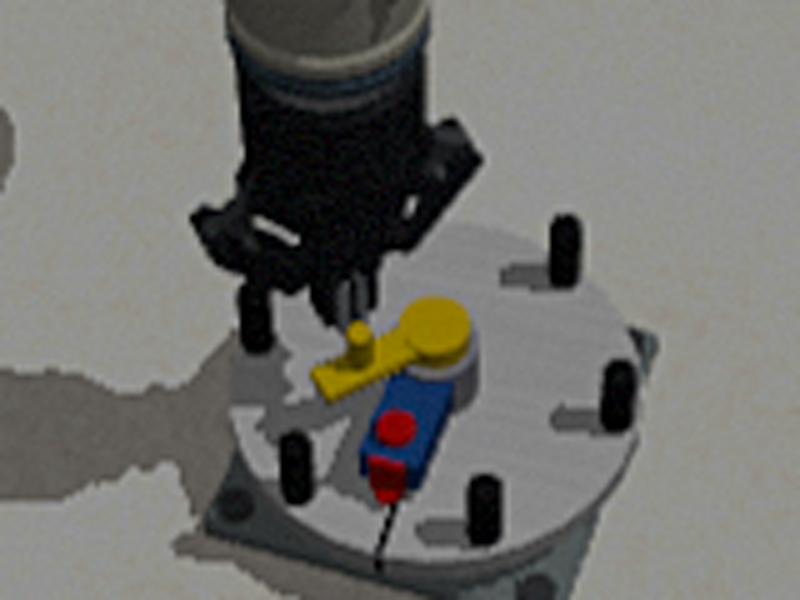

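Request:
{"name": "apply_moves", "arguments": {"dp": [[0.0041,0.0006,-0.002],[0.004,0.001,-0.001],[0.0039,0.0014,0],[0.0037,0.0018,0],[0.0035,0.0022,0],[0.0033,0.0025,0],[0,0,0]], "dr": [[0,0,0.1],[0,0,0.1],[0,0,0.1],[0,0,0.1],[0,0,0.1],[0,0,0.1],[0,0,0]], "gripper": [1,1,1,1,1,1,1]}}

```text
time_s: 17.27
tool_pos: [0.61, 0.0502, 0.0991]
tcp_rot: [-1.569, 0.001, -2.02]
force: [0.2, 0.0, -0.1]
width: -0.0002
```

Run:
```python
from h import *
s=state();print(s['time_s'],s['tool_pos'],s['tcp_rot'],s['force'])
snap('scene','s14',(220,200,380,320),5)
```

```text
17.275 [0.6099653  0.05021884 0.09908377] [-1.56948197e+00  5.77997451e-04 -2.02031987e+00] [ 0.21153204  0.03723024 -0.12091777]
```

View pics/s14.png

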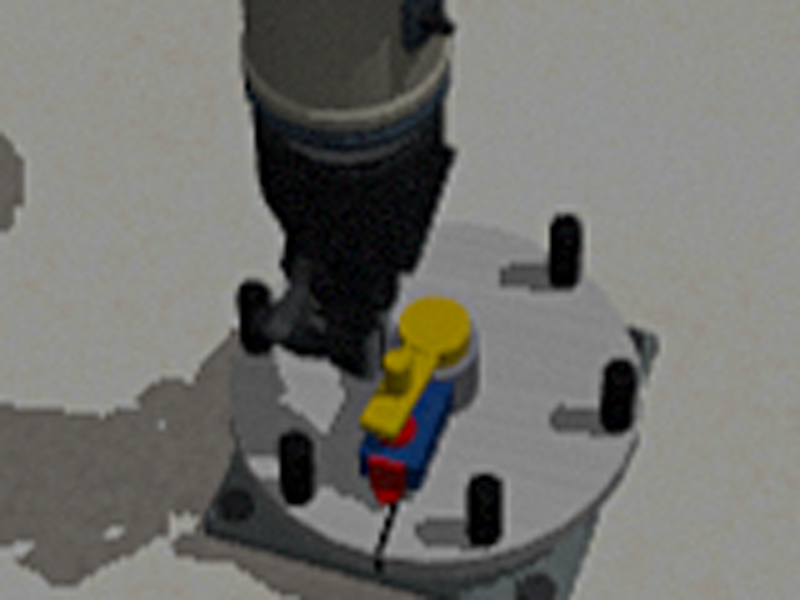

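Request:
{"name": "apply_moves", "arguments": {"dp": [[0.003,0.0028,0],[0.0013,0.0015,0],[0,0,0]], "dr": [[0,0,0.1],[0,0,0.05],[0,0,0]], "gripper": [1,1,1]}}

```text
time_s: 17.7
tool_pos: [0.6137, 0.0541, 0.0988]
tcp_rot: [-1.57, -0.0, -1.871]
force: [-0.2, -2.2, 1.4]
width: 0.0002
```

Request:
{"name": "apply_moves", "arguments": {"dp": [[0.0006,0.0008,0],[0.0006,0.0008,0],[0,0,0]], "dr": [[0,0,0.02],[0,0,0.02],[0,0,0]], "gripper": [1,1,1]}}

```text
time_s: 18.08
tool_pos: [0.6143, 0.0543, 0.0987]
tcp_rot: [-1.571, -0.003, -1.831]
force: [-4.3, -6.8, 3.5]
width: -0.0004
```

Run:
```python
from h import *
s=state();print(s['time_s'],s['tool_pos'],s['tcp_rot'],s['force'])
snap('scene','s15',(220,200,380,320),5)
```

```text
18.075 [0.61431702 0.05430031 0.09872662] [-1.57092878 -0.00302436 -1.83075229] [-4.2663087  -6.80253252  3.4975463 ]
```

View pics/s15.png

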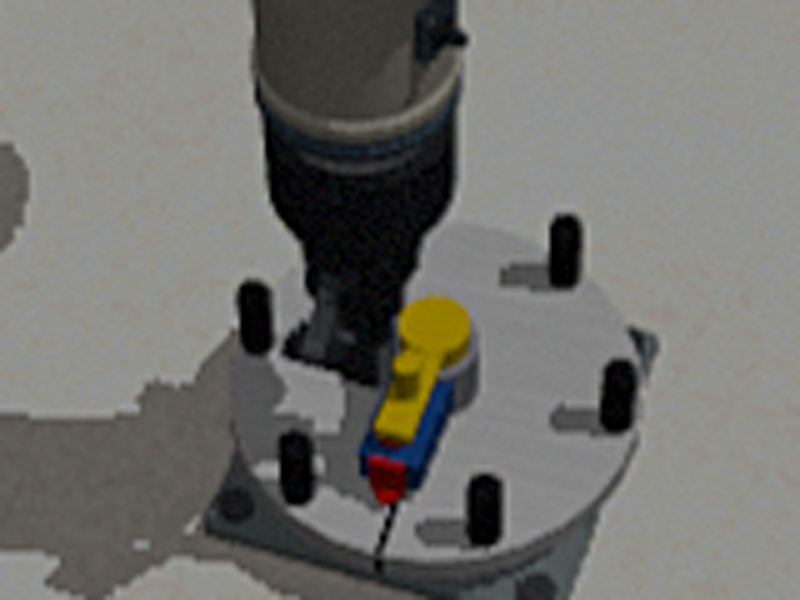

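Run:
```python
from h import *
s=lambda p:np.array(p)/5+[220,200]
C=np.array([.5813,.0813])
def a(p):p=p[:,:2]-C;return np.hypot(*p.T),np.arctan2(p[:,1],p[:,0])
print('stud s12,s15',a(ray('scene',s([[349,289],[408,358]]),.112)))
print('pin s12',a(ray('scene',s([[397,427]]),.080)))
print('keeper end mid',a(ray('scene',s([[395,432]]),.09)))
print('mark',a(ray('scene',s([[393,508],[379,565]]),.046)))
```

```text
stud s12,s15 (array([0.03796853, 0.03652075]), array([-1.56334003, -0.24441493]))
pin s12 (array([0.0514055]), array([-0.25359681]))
keeper end mid (array([0.06054964]), array([-0.21137368]))
mark (array([0.07106015, 0.10075047]), array([-0.19104862, -0.16817155]))
```

Request:
{"name": "apply_moves", "arguments": {"dp": [[-0.002,-0.006,0],[-0.002,-0.006,0],[0,0,0.04],[-0.01,0,0.05],[-0.05,0,0.04],[-0.05,0,0],[-0.05,0,0],[0,0,0]], "dr": [[0,0,0],[0,0,0],[0,0,0],[0,0,0],[0,0,0.12],[0,0,0.12],[0,0,0.02],[0,0,0]], "gripper": [1,1,1,1,1,1,1,1]}}

```text
time_s: 19.12
tool_pos: [0.4497, 0.0443, 0.228]
tcp_rot: [-1.569, 0.001, -1.568]
force: [1.0, 1.0, -0.3]
width: -0.0001
```

Run:
```python
from h import *
s=state();print(s['time_s'],s['tool_pos'],s['tcp_rot'],s['force'])
snap('scene','s16',(260,240,360,315),8)
snap('scene','s16f')
snap('wrist','w16')
```

```text
19.125 [0.44968468 0.0443267  0.22803726] [-1.56866606e+00  5.82440244e-04 -1.56811696e+00] [ 0.9908896   1.01589894 -0.32286407]
```

View pics/s16.png

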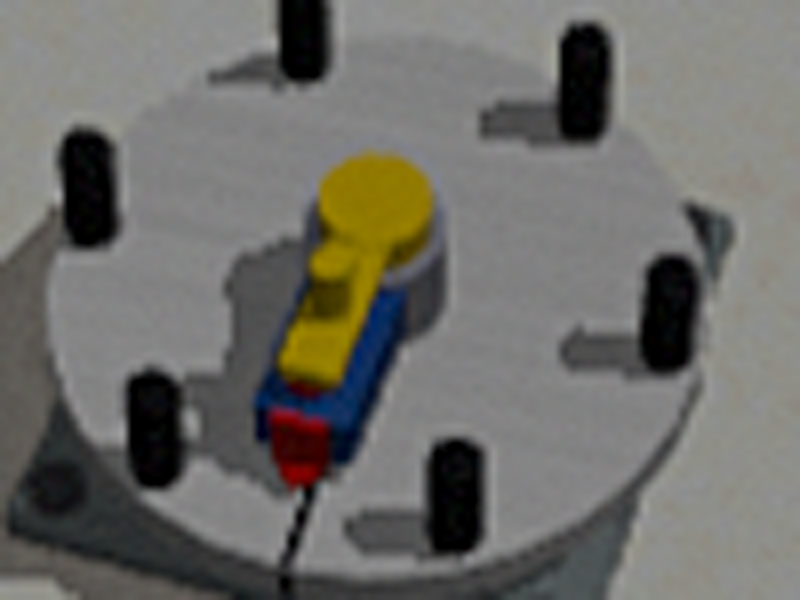

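View pics/w16.png

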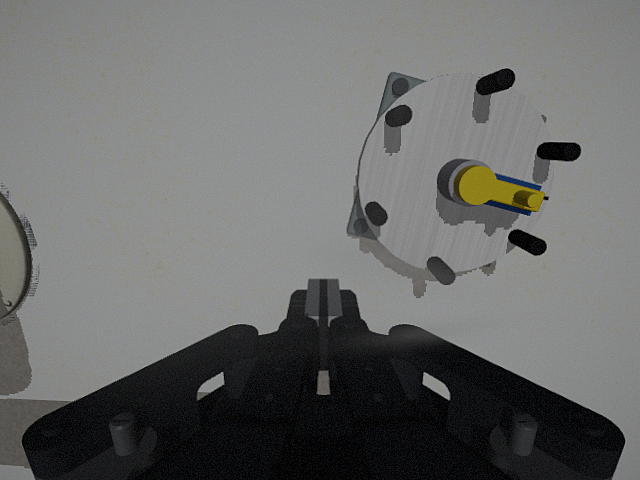

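View pics/s16f.png

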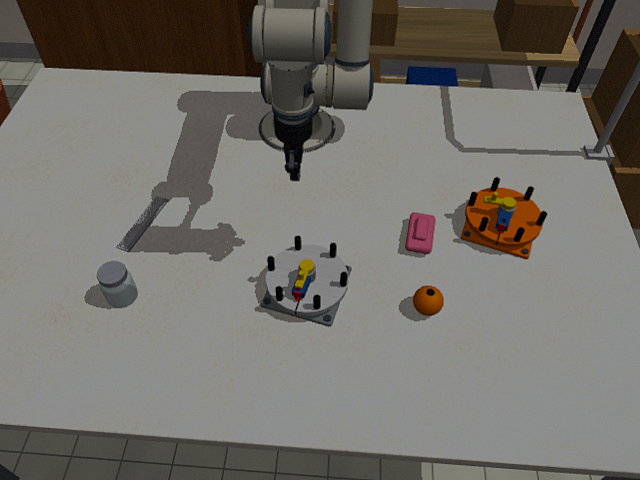

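```bash
python3 - <<'E'
from h import *
from scipy.optimize import least_squares
c=cam('scene')
def fit(pts,idx,z=.086):
    def res(v):
        P=[[v[0]+.085*np.cos(v[2]+np.radians(i)),v[1]+.085*np.sin(v[2]+np.radians(i)),z] for i in idx]
        return (proj('scene',P,c)-pts).ravel()
    r=least_squares(res,[.581,.082,-.2]);print(r.x,np.sqrt(np.mean(r.fun**2)));return r.x
s=lambda p:np.array(p)/8+[260,240]
x=fit(s([[585,38],[668,272],[455,453],[153,385],[89,142]]),[150,90,30,-30,-90])
C=x[:2]
def a(p):p=p[:,:2]-C;return np.hypot(*p.T),np.arctan2(p[:,1],p[:,0])
print('stud',a(ray('scene',s([[335,258]]),.112)),'hub',ray('scene',s([[377,198]]),.09))
print('pointer tip',a(ray('scene',s([[302,487]]),[.056])),a(ray('scene',s([[302,487]]),[.064])))
print('mark',a(ray('scene',s([[310,490],[287,590]]),.046)))
# pin-up center earlier: s5 crop(260,250)x8
t=lambda p:np.array(p)/8+[260,250]
print('pin up/down',a(ray('scene',t([[312,256]]),.094)),a(ray('scene',t([[315,284]]),.080)))
# arm edges at end: (258,328),(350,380) z .074?
print('arm',ray('scene',t([[260,318],[350,345]]),.074))
E
python3 - <<'E'
import cv2
im=cv2.imread('pics/w16.png')[60:300,340:580]
cv2.imwrite('pics/w16c.png',cv2.resize(im,None,fx=2.5,fy=2.5,interpolation=cv2.INTER_CUBIC))
E
```

```text
[ 0.58116139  0.08081316 -0.18920714] 0.28481094868469137
stud (array([0.03801077]), array([-0.20153212])) hub [[0.58140112 0.08128254 0.09      ]]
pointer tip (array([0.07589608]), array([-0.18871456])) (array([0.08080503]), array([-0.16893789]))
mark (array([0.07014364, 0.10259933]), array([-0.18294024, -0.15692095]))
pin up/down (array([0.05226534]), array([-0.25016146])) (array([0.05168562]), array([-0.24308217]))
arm [[0.63952509 0.05395425 0.074     ]
 [0.64642831 0.07917675 0.074     ]]
```

View pics/w16c.png

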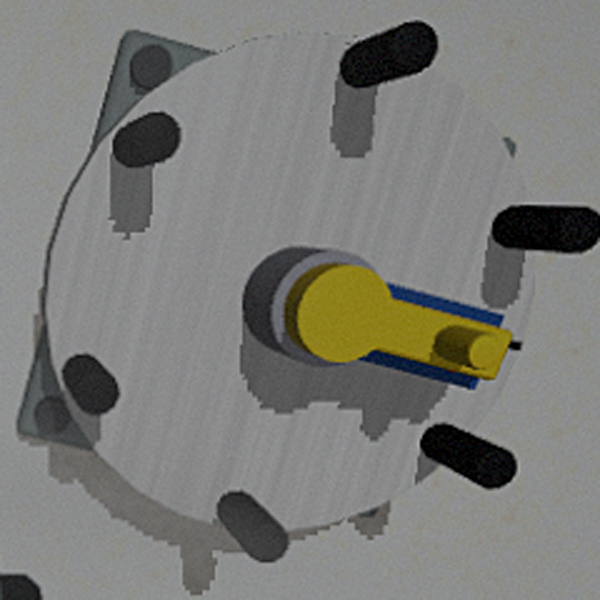

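```bash
python3 -c "
from bench import *
print(close_job(), state()['time_s'])"
```

```text
the job is handed in; nothing more can be done
the job is handed in; nothing more can be done
```

The job is done and handed in at about 19 s of the 56 s. `close_job()` gave no verdict.

- **Wheel and pin:** I turned the wheel anticlockwise by one rim post until the pin dropped. The pictures showed its head lying on the guide arm.
- **Holding test:** I pressed on at the post in small steps and held 13 to 14.6 N for about 1.5 s, never reading above 15 N. I estimate that put about 20 to 24 N on the pin. The keeper was open throughout.
- **Keeper:** I swung it over the pin head until the force rose to about 8 N against its stop, well above the 1.5 N it takes to move. Then I drew the arm clear.

**Last checks:** the pin head is under the keeper. My fit puts the mark about 4 mm from the pointer after release, inside the 8 mm limit. The brush, ball, jar and comb look unmoved in the last scene picture; I did not measure them.

**Where the checks disagreed:**
- Under load, a rough pixel reading put the mark 6 to 7 mm off, with the play given as up to 6 mm and the limit at 8 mm.
- The pictures gave the foot's yaw anywhere from -0.20 to -0.25 rad. The mark and keeper angles are therefore only good to a few hundredths of a radian, or a few mm at the mark.
- The keeper's travel read as about 1.32 to 1.36 rad from the pictures, slightly under the full 1.4 but above the 1.25 needed.

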